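Load the tile dryer

ROBOT

A 6-joint arm with a two-finger parallel gripper is mounted at the origin on the work surface. World frame = base frame: x ahead of the robot, y to its left, z up, the work surface at z = 0. Lengths are in m, angles in rad, forces in N, time in s.
With the tool pointing down it reaches from about 0.25 to 0.775 m from the base axis. Payload 4 kg.
Tool frame: the origin (TCP) lies at the very end of the fingers, on their centre line; the grasp point (between the pads) lies 19 mm behind it; z points along the fingers, y is the direction in which the jaws open and shut (so a half turn about z gives the same grasp; the last joint's range is limited). The gripper opens to 94 mm and grips with 3 to 60 N. Pads are 16 mm wide; open, the fingers measure 119 mm over their backs; the gripper's body (75 mm by 177 mm) begins 78 mm behind the grasp point.
Start: joints at [1.167, 0.087, 1.371, -0, 1.684, -0.103], TCP at [0.163, 0.525, 0.206] pointing down, gripper open.
Joint ranges: [-3.1, 3.1], [-0.76, 2.03], [0.27, 2.55], [-1.08, 4.22], [0.17, 2.65], [-2.57, 2.57]. Speed limits (rad/s): [2.79, 2.79, 3.14, 3.14, 3.14, 3.14].

INTERFACE

Orientations are given as [roll, pitch, yaw] about the fixed x, y, z axes, in that order (R = Rz(yaw) Ry(pitch) Rx(roll)).
In Python, from bench import robot, snapshot, calibration gives the robot as it stands. The module is installed in compiled form; this text tells all that it offers.
- The arm moves only by the tool servo_tool, never from a script. Its argument "series" is text: rows parted by semicolons, each of 5 numbers parted by spaces: the closure, from -1 (fully open) to 1 (shut), then the shift along the tool's x, y, z in cm, then the turn about the tool's z in rad. A call has 1 to 20 rows; each row is the pose to reach, as a shift and turn from the pose commanded when the call began, along the tool's axes at that moment; what a row does not reach only later rows make up. A row lasts 1/12 s, in which the tool goes at most 41.7 mm and 7.16 degrees, less where a joint would pass 70% of its speed; a pose out of reach is approached as far as the arm can. A call with a gripper value outside its range is refused whole. The fingers move at their own pace and stop on an object; the grip force is fixed at half the most. Time passes only in rows, so rows that repeat a pose let the fingers close. It gives the time, the measured TCP pose, the force and the opening at its end, in the units of the state.
- robot.get_obs(): the state, without advancing time (a new reading comes with each control period).
- snapshot(name): name is "scene" or "top" or "wrist"; returns (picture, depth): 384x512x3 uint8, red, green, blue; 384x512 float32, m along the optical axis (not along the pixel's ray), 0 where there is no reading.
- calibration(name): a dict with "fx", "fy", "cx", "cy" (pixels), "rvec" (rotation vector, rad) and "tvec" (3), from world to camera coordinates, as OpenCV has them; the wrist camera has in their place "tool_from_camera" (4x4, takes a point from camera to tool coordinates, whose origin is the TCP and whose axes are the flange's). Camera axes: x right, y down, z forward; pixel columns grow to the right and rows downward; lengths in m; the calibration is good to about 2 mm. A picture is of the moment at which its call begins: read the wrist's pose just before it. calibration takes no time and is no camera call.
- robot.close_job(): hands the job in, once; it reports no verdict.
The state is a dict: "time": time; "joint_positions": joint angles; "qvel": joint speeds; "joint_torque": joint torques, N m; "tool_pos": TCP position; "ee_rot": TCP orientation; "wrist_force": force on the tool from outside, world axes, zero at the start; "wrist_torque": the same for the moment, N m; "width": finger opening in m.
Only numpy, scipy, OpenCV 4.12 (cv2) and the standard library are available. Lean on these libraries where they do the work, as an engineer would, in place of code of your own. Each camera call takes 0.05 s, during which the arm holds its last target. There are 200 camera calls.

TASK

Switch the running tile dryer off at its bat toggle, then swivel its cover wide open, put all the oblong blue tile bars from the bench in its chamber, and swivel the cover fully shut before flipping the toggle back on. Do not open the cover while the dryer is on, and do not disturb the other things on the bench.

Things in the scene. Friction and masses are not known exactly. Their poses are not given: they have to be found in the camera images.
- bar1: oblong blue ceramic tile bar, 90 x 36 x 16 mm, about 0.12 kg, lying flat on the table at the start. Origin: centre of its 90 x 36 underside; x along the 90 mm, y along the 36 mm, z the 16 mm. May be absent.
- bar2: oblong blue ceramic tile bar, 90 x 36 x 16 mm, about 0.12 kg, lying flat on the table at the start. Origin: centre of its 90 x 36 underside; x along the 90 mm, y along the 36 mm, z the 16 mm. May be absent.
- bar3: oblong blue ceramic tile bar, 90 x 36 x 16 mm, about 0.12 kg, lying flat on the table at the start. Origin: centre of its 90 x 36 underside; x along the 90 mm, y along the 36 mm, z the 16 mm. May be absent.
- bar4: oblong blue ceramic tile bar, 90 x 36 x 16 mm, about 0.12 kg, lying flat on the table at the start. Origin: centre of its 90 x 36 underside; x along the 90 mm, y along the 36 mm, z the 16 mm. May be absent.
- bar5: oblong blue ceramic tile bar, 90 x 36 x 16 mm, about 0.12 kg, lying flat on the table at the start. Origin: centre of its 90 x 36 underside; x along the 90 mm, y along the 36 mm, z the 16 mm. May be absent.
- dryer: bench tile dryer, a fixed grey box 310 (x) x 180 (y) x 70 mm high, fixed to the table. Origin: centre of its underside. The -x half, nearer the robot, holds the chamber; the +x half is the solid fan housing.
- dryer_in (a point): centre of the chamber's flat floor, 12 mm above the table, axes as the dryer. The chamber is open at the top, 150 mm (x) x 130 mm (y) inside, 58 mm deep, with upright walls: 10 mm thick on the -x side, 25 mm on the y sides.
- cover (a joint): angle of the flat aluminium cover (185 x 170 x 4 mm, top at 75 mm above the table) that lies on the dryer and swivels level about one upright pivot screw; 0 = shut over the chamber (its stop), grows anticlockwise seen from above, 1.70 = stop, wide open over the fan half. At 1.57 and more the chamber is wholly clear. Stays where it is left; under 2 N at the knob moves it.
- cover_knob (a point): middle of the round upright black knob on the cover (24 mm diameter, 33 mm tall, standing 75 to 108 mm above the table; this point 93 mm), 139 mm from the pivot. It moves with the cover.
- cover_pivot (a point): head of the cover's pivot screw, 80 mm above the table; the cover turns about the vertical through it.
- switchbox: grey switch box, 75 (x) x 85 (y) x 50 mm high, fixed to the table. Origin: centre of its underside. The bat swings along the box's y.
- toggle (a joint): angle of the steel bat toggle on top of the switch box, about the box's x axis 48 mm above the table: 0 = ON (its start), leaning 0.45 rad to the box's +y; 0.9 = OFF, leaning as far to the box's -y. A spring holds it at either stop and snaps it over once past upright (0.45); about 3 N sideways at the tip tips it.
- toggle_tip (a point): top end of the bat, 70 mm from its hinge; the bat is 16 mm thick over its upper half.
- jar: squat white jar with a lid, 60 mm across, 85 mm tall; a bystander. Origin at its underside.
- mug: white mug, 84 mm across, 95 mm tall; a bystander. Origin at its underside.
- square_tile: square blue tile, 100 x 100 x 10 mm, not one of the bars; a bystander. Origin at its underside.
- nippers: tile nippers, about 130 mm long; a bystander. Origin at its underside.
- spatula: spatula lying flat; a bystander. Origin at its underside.
- screwdriver: screwdriver lying flat; a bystander. Origin at its underside.

How it is judged:
By the outcome, as a careful person would: the job done as asked, in the order asked, and still so for the second after the job is handed in, with the robot touching nothing.
Of bar1, bar2, bar3, bar4, bar5 only 3 to 5 are there at a start; the rules pass over those that are not, and their reading is None.
At some moment in a run one of bar1, bar2, bar3, bar4, bar5 may be knocked a few centimetres aside while the robot is not near it.
Once in a run the grip may slacken for a moment while it holds something.
It also fails if it takes over 210 s, if anything falls off the work surface, if the arm or the gripper's body presses on something with over 40 N, if the wrist force passes 120 N, or if a joint passes its speed limit or range.

## Working session

There is one attempt and no reset: what is moved stays moved. The work goes in short steps, Python scripts to look and compute and a tool call to move; the robot and the scene stay as the last step left them, time stands still between calls to the robot, and variables do not carry over. Pictures are saved under pics/ and viewed, about 12 in all and at most 16, crops included, and the job is handed in when it is done.

Besides the shell and the picture viewer there is one more tool, called after "Emit:" as name(argument=value, ...), one argument or row to a line, values as JSON. servo_tool: Moves the arm, as the interface text tells. Its arguments: {"type":"object","properties":{"series":{"type":"string"}},"required":["series"]}

```bash
mkdir -p pics; ls; cat > h.py <<'E'
import numpy as np, cv2
from bench import robot, snapshot, calibration
from scipy.spatial.transform import Rotation as R
def cam(name):
    c=calibration(name); K=np.array([[c['fx'],0,c['cx']],[0,c['fy'],c['cy']],[0,0,1.]])
    if 'rvec' in c:
        Rm=cv2.Rodrigues(np.array(c['rvec'],float))[0]; t=np.array(c['tvec'],float).ravel()
        return K,Rm.T,-Rm.T@t      # camera->world rot, centre
    o=robot.get_obs(); T=np.array(c['tool_from_camera']); Rt=R.from_euler('xyz',o['ee_rot']).as_matrix()
    return K,Rt@T[:3,:3],Rt@T[:3,3]+np.array(o['tool_pos'])
def cloud(K,Rw,C,d):
    v,u=np.indices(d.shape); p=np.stack([(u-K[0,2])/K[0,0]*d,(v-K[1,2])/K[1,1]*d,d],-1)
    return p@Rw.T+C
def look(name):
    m=cam(name); im,d=snapshot(name); return im,d,m,cloud(*m,d)
def ray(m,uv,z):
    K,Rw,C=m; uv=np.atleast_2d(uv).astype(float)
    r=np.c_[(uv[:,0]-K[0,2])/K[0,0],(uv[:,1]-K[1,2])/K[1,1],np.ones(len(uv))]@Rw.T
    return C+r*((z-C[2])/r[:,2])[:,None]
def save(im,n): cv2.imwrite('pics/'+n,im[:,:,::-1])
def bars(m,im,P,z=.016):
    hsv=cv2.cvtColor(im,cv2.COLOR_RGB2HSV); k=cv2.inRange(hsv,(95,90,40),(130,255,255))
    out=[]
    for c in cv2.findContours(k,cv2.RETR_EXTERNAL,cv2.CHAIN_APPROX_NONE)[0]:
        if cv2.contourArea(c)<80: continue
        mk=np.zeros(k.shape,np.uint8); cv2.drawContours(mk,[c],-1,1,-1); mk=cv2.erode(mk,np.ones((3,3)))
        zz=np.median(P[...,2][mk>0]) if mk.any() else 0
        w=ray(m,c[:,0],zz)[:,:2]; (cx,cy),(a,b),th=cv2.minAreaRect((w*1000).astype(np.float32))
        if a<b: a,b,th=b,a,th+90
        th=(th+90)%180-90
        out.append((c[:,0].mean(0).round(),round(cx),round(cy),round(a),round(b),round(np.radians(th),2),round(zz*1000)))
    return out
E
python3 - <<'E'
from h import *
print(robot.get_obs())
for n in('top','scene'):
    im,d,m,P=look(n); save(im,n+'0.png'); print(n,m[2].round(3),m[0][0,0])
    for b in bars(m,im,P): print(*b)
print(np.array(calibration('wrist')['tool_from_camera']).round(3))
E
```

```text
pics
{'time': 0.0, 'joint_positions': array([ 1.16687109e+00,  8.79300128e-02,  1.37222932e+00, -2.46058916e-05,
        1.68358291e+00, -1.03131156e-01]), 'qvel': array([ 0.00027521, -0.00068684,  0.00012349, -0.00068131,  0.00152205,
       -0.00047506]), 'joint_torque': array([-5.80701908e-04, -3.40179527e+01, -3.02430689e+01,  7.18572945e-02,
        3.28462792e-02, -1.36943545e-04]), 'tool_pos': array([0.16276922, 0.52479829, 0.20433047]), 'ee_rot': array([-3.13945196e+00, -1.96971853e-04,  2.84079562e+00]), 'wrist_force': array([ 0.84779131, -0.60732284,  0.28460562]), 'wrist_torque': array([-0.05880271, -0.01018589, -0.04423829]), 'width': 0.09383843015952491}
top [0.446 0.006 1.336] 369.972144816184
[325. 225.] 453 -269 88 35 0.29 16
[363. 211.] 507 -405 87 35 0.07 16
[174. 172.] 627 274 88 35 -0.17 16
[368. 166.] 673 -425 98 95 -0.01 10
[296.  96.] 921 -162 117 44 0.02 17
[276.  97.] 918 -85 121 47 -0.02 16
scene [ 1.203 -0.293  1.078] 414.21197750008326
[280. 354.] 960 -126 44 22 0.05 16
[260. 359.] 947 -177 70 24 0.08 16
[299. 345.] 959 -72 46 23 0.03 17
[268. 335.] 908 -125 98 74 -0.03 16
[286. 318.] 885 -74 44 20 0.02 15
[132. 305.] 677 -428 100 98 -0.02 10
[361. 277.] 867 168 88 24 0.02 19
[370. 272.] 867 197 90 24 -0.01 20
[379. 269.] 868 229 87 26 0.01 18
[388. 264.] 867 257 89 25 -0.02 21
[125. 252.] 513 -407 94 34 0.06 16
[164. 221.] 460 -273 93 35 0.28 16
[347. 201.] 633 270 92 37 -0.17 16
[496. 145.] 430 1318 262 122 -1.38 -395
[[-0.    -0.962 -0.272  0.08 ]
 [ 1.     0.    -0.001 -0.   ]
 [ 0.001 -0.272  0.962 -0.181]
 [ 0.     0.     0.     1.   ]]
```

View pics/top0.png

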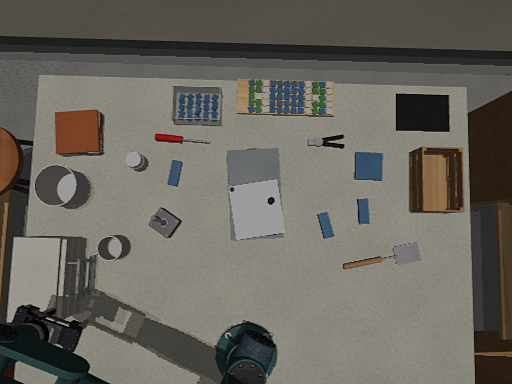

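View pics/scene0.png

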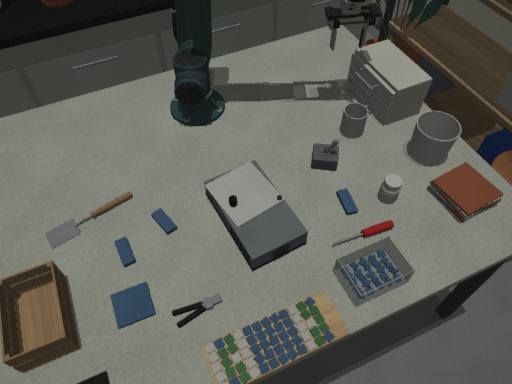

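Top view shows three bars at (325,225), (363,211) and (174,172). The cover's knob is at (270,201), its pivot at (232,189), and the switch box at (165,222). The scene view agrees and shows no further bars. Next I measure the fixtures.

```bash
python3 - <<'E'
from h import *
for n,boxk,boxp,boxs,rd in(('top',(255,188,285,215),(226,182,238,196),(145,203,188,242),(222,142,292,246)),('scene',(226,190,242,210),(272,190,286,205),(305,135,345,172),(200,155,310,268))):
    im,d,m,P=look(n); g=im.max(2)
    def px(b,mask):
        k=np.zeros(g.shape,bool);x0,y0,x1,y1=b;k[y0:y1,x0:x1]=1;return k&mask
    for nm,b,z in(('knob',boxk,.108),('pivot',boxp,.08)):
        k=px(b,g<70); v,u=np.nonzero(k); 
        print(n,nm,k.sum(),ray(m,[[u.mean(),v.mean()]],z).round(4), 'zmax',P[...,2][k].max().round(3) if k.any() else '', P[k].mean(0).round(4))
        if nm=='knob':
            k2=px(b,P[...,2]>.098); print('  cloud>98mm',k2.sum(),P[k2].mean(0).round(4))
    for lo,hi,nm in((.06,.09,'dryer top'),):
        k=px(rd,(P[...,2]>lo)&(P[...,2]<hi)); q=P[k]
        print(n,nm,cv2.minAreaRect((q[:,:2]*1000).astype(np.float32)))
        kc=k&(g>170); q=P[kc]; print('cover',cv2.minAreaRect((q[:,:2]*1000).astype(np.float32)),np.median(q[:,2]))
        q=P[k&(g<=170)]; print('grey',cv2.minAreaRect((q[:,:2]*1000).astype(np.float32)),np.median(q[:,2]))
    k=px(boxs,(P[...,2]>.04)&(P[...,2]<.056)); print('sbox',k.sum(),cv2.minAreaRect((P[k][:,:2]*1000).astype(np.float32)))
    k=px(boxs,(P[...,2]>.064)); q=P[k]; print('bat',len(q)); print(q[np.argsort(-q[:,2])][::4].round(3).tolist())
a=cv2.resize(snapshot('top')[0][140:250,140:300],None,fx=5,fy=5,interpolation=cv2.INTER_CUBIC); save(a,'c1.png')
E
```

```text
top knob 38 [[ 0.5297 -0.0678  0.108 ]] zmax 1.336 [ 0.5274 -0.066   0.1376]
  cloud>98mm 43 [ 0.5226 -0.0628  0.2219]
top pivot 15 [[0.5663 0.0646 0.08  ]] zmax 0.083 [0.5663 0.0646 0.08  ]
top dryer top ((557.2433471679688, -17.538436889648438), (313.5028991699219, 184.9042205810547), 4.904999256134033)
cover ((548.3386840820312, -1.2595977783203125), (148.5953826904297, 3.276520013809204), 65.53254699707031) 0.07325902345272572
grey ((557.2433471679688, -17.538436889648438), (313.5028991699219, 184.9042205810547), 4.904999256134033) 0.07283861536657565
sbox 464 ((447.14105224609375, 296.65521240234375), (85.3753662109375, 75.48603057861328), 56.26792526245117)
bat 54
[[0.446, 0.006, 1.336], [0.446, 0.006, 1.336], [0.467, 0.315, 0.113], [0.464, 0.316, 0.11], [0.461, 0.319, 0.109], [0.467, 0.324, 0.107], [0.457, 0.324, 0.105], [0.454, 0.317, 0.103], [0.468, 0.313, 0.098], [0.458, 0.307, 0.093], [0.451, 0.311, 0.089], [0.455, 0.306, 0.081], [0.455, 0.301, 0.072], [0.455, 0.299, 0.066]]
scene knob 81 [[ 0.5435 -0.0735  0.108 ]] zmax 0.112 [ 0.537  -0.0714  0.0983]
  cloud>98mm 53 [ 0.5347 -0.0703  0.1064]
scene pivot 18 [[0.5715 0.0619 0.08  ]] zmax 0.082 [0.5703 0.0625 0.0782]
scene dryer top ((558.2483520507812, -15.042572021484375), (317.669921875, 185.99758911132812), 5.439904689788818)
cover ((0.0, 0.0), (0.0, 0.0), 0.0) nan
grey ((558.2483520507812, -15.042572021484375), (317.669921875, 185.99758911132812), 5.439904689788818) 0.07214717692517325
sbox 414 ((451.3741149902344, 296.1499938964844), (84.87761688232422, 79.57046508789062), 56.41761016845703)
bat 61
[[1.203, -0.293, 1.078], [1.203, -0.293, 1.078], [0.467, 0.321, 0.111], [0.469, 0.316, 0.11], [0.46, 0.315, 0.107], [0.469, 0.317, 0.105], [0.464, 0.313, 0.103], [0.468, 0.326, 0.1], [0.467, 0.308, 0.098], [0.465, 0.314, 0.094], [0.468, 0.316, 0.091], [0.466, 0.314, 0.085], [0.464, 0.313, 0.083], [0.459, 0.305, 0.078], [0.455, 0.301, 0.071], [0.456, 0.305, 0.065]]
  return _methods._mean(a, axis=axis, dtype=dtype,
  ret = ret.dtype.type(ret / rcount)
```

View pics/c1.png

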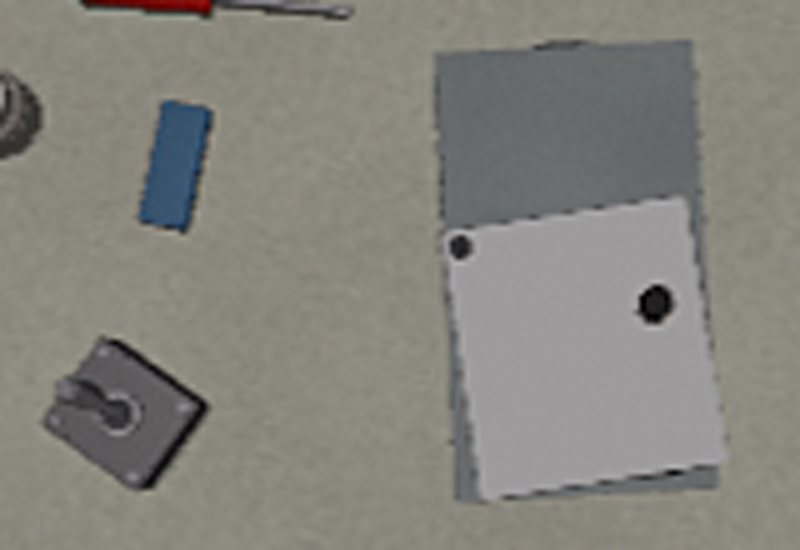

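```bash
cat >> h.py <<'E'
def wrap(a): return (a+np.pi)%(2*np.pi)-np.pi
def plan(*targets):
    "targets (x,y,z,yaw) -> rows from present pose: dx dy dz cm, turn"
    o=robot.get_obs(); p=np.array(o['tool_pos']); Rt=R.from_euler('xyz',o['ee_rot']).as_matrix()
    print('now',p.round(4),o['ee_rot'].round(3),'q',o['joint_positions'].round(2),'F',o['wrist_force'].round(1),'w',round(o['width'],4),'t',round(o['time'],1))
    for t in targets:
        s=Rt.T@(np.array(t[:3])-p)*100; dy=wrap(o['ee_rot'][2]-t[3])
        h=dy-np.pi*np.sign(dy)
        print(t,'shift',s.round(2),'turn',round(dy,3),'or',round(h,3),'tot cm',round(np.linalg.norm(s),1))
E
python3 - <<'E'
from h import *
m=cam('top'); c=np.array([(437,50),(692,40),(718,485),(457,500)])/5+140
c=np.array([(437,50),(692,40),(718,485),(457,500)])/5-.4+[140,140]
w=ray(m,c,.07)[:,:2]; print(w.round(3)); 
for a,b in((3,0),(2,1)): e=w[b]-w[a]; print(np.linalg.norm(e),np.arctan2(e[1],e[0]))
for a,b in((1,0),(2,3)): e=w[b]-w[a]; print(np.linalg.norm(e),np.arctan2(-e[0],e[1]))
print(w.mean(0))
cc=np.array([(445,230),(685,197),(727,462),(480,500)])/5-.4+140; w=ray(m,cc,.075)[:,:2]
for a,b in((3,0),(2,1)): e=w[b]-w[a]; print('cov',np.linalg.norm(e),np.arctan2(e[1],e[0]))
for a,b in((1,0),(2,3)): e=w[b]-w[a]; print('cov',np.linalg.norm(e),np.arctan2(-e[0],e[1]))
print(w.mean(0))
plan((.487,.354,.204,2.554),(.487,.354,.085,2.554),(.453,.303,.085,2.554))
E
```

```text
[[ 0.705  0.085]
 [ 0.717 -0.092]
 [ 0.41  -0.116]
 [ 0.395  0.062]]
0.31036625704474746 0.07596299287549081
0.3077085510436902 0.07696632188393748
0.17739099027987934 0.06784262883833315
0.1776980447692204 0.0828139788794424
[ 0.55660521 -0.01521613]
cov 0.18523777764855806 0.15988708837426854
cov 0.18309243948135284 0.17611859146802802
cov 0.16633788780481087 0.16469050540857352
cov 0.16933372448584147 0.1774181253701317
[ 0.50151803 -0.02218122]
now [0.1629 0.5251 0.2049] [-3.141 -0.     2.841] q [ 1.17  0.09  1.37  0.    1.68 -0.1 ] F [-0.2 -0.5 -0.2] w 0.094 t 0.2
(0.487, 0.354, 0.204, 2.554) shift [-36.03  -6.74   0.09] turn 0.287 or -2.855 tot cm 36.7
(0.487, 0.354, 0.085, 2.554) shift [-36.03  -6.72  11.99] turn 0.287 or -2.855 tot cm 38.6
(0.453, 0.303, 0.085, 2.554) shift [-34.29 -12.6   12.  ] turn 0.287 or -2.855 tot cm 38.5
```

Emit:
servo_tool(
  series="1 -36 -6.7 0 0.287;1 -36 -6.7 0 0.287;1 -36 -6.7 0 0.287;1 -36 -6.7 0 0.287;1 -36 -6.7 0 0.287;1 -36 -6.7 0 0.287;1 -36 -6.7 0 0.287;1 -36 -6.7 0 0.287;1 -36 -6.7 0 0.287;1 -36 -6.7 0 0.287;1 -36 -6.7 0 0.287;1 -36 -6.7 0 0.287;1 -36 -6.7 6 0.287;1 -36 -6.7 12 0.287;1 -36 -6.7 12 0.287;1 -36 -6.7 12 0.287;1 -36 -6.7 12 0.287;1 -36 -6.7 12 0.287",
)

```text
time: 1.75
tool_pos: [0.4873, 0.3563, 0.0883]
ee_rot: [3.138, 0.001, 2.555]
wrist_force: [0.2, 0.6, 0.4]
width: 0.0002
```

```bash
python3 - <<'E'
from h import *
plan((.487,.354,.085,2.554),(.455,.306,.085,2.554))
E
```

```text
now [0.4873 0.3563 0.0883] [3.138e+00 1.000e-03 2.555e+00] q [ 0.54  0.25  1.42  0.    1.47 -0.45] F [0.2 0.6 0.4] w 0.0002 t 1.8
(0.487, 0.354, 0.085, 2.554) shift [-0.1  -0.21  0.33] turn 0.001 or -3.14 tot cm 0.4
(0.455, 0.306, 0.085, 2.554) shift [-0.09 -5.98  0.31] turn 0.001 or -3.14 tot cm 6.0
```

Emit:
servo_tool(
  series="1 -0.1 -1 0.3 0;1 -0.1 -2 0.3 0;1 -0.1 -3 0.3 0;1 -0.1 -4 0.3 0;1 -0.1 -5 0.3 0;1 -0.1 -5.7 0.3 0;1 -0.1 -6 0.3 0;1 -0.1 -6 0.3 0;1 -0.1 -6 0.3 0;1 -0.1 -3 0.3 0;1 -0.1 0 0.3 0;1 -0.1 0 -4 0;1 -0.1 0 -8 0;1 -0.1 0 -12 0;1 -0.1 0 -12 0;1 -0.1 0 -12 0",
)

```text
time: 3.08
tool_pos: [0.4895, 0.3554, 0.2091]
ee_rot: [3.135, 0.003, 2.554]
wrist_force: [-0.1, 0.5, -0.8]
width: 0.0003
```

```bash
cat >> h.py <<'E'
def bat():
    im,d,m,P=look('scene'); k=np.zeros(d.shape,bool);k[135:172,305:345]=1
    k&=(P[...,2]>.085)&(P[...,2]<.12)&(abs(P[...,0]-.45)<.06); q=P[k]-[.449,.2965,0]
    print('bat n',k.sum(),'mean along box y (mm)',(q@[.555,.832,0]).mean()*1000, 'z',P[k][:,2].max() if k.any() else 0); return im,m,P
E
python3 - <<'E'
from h import *
im,m,P=bat(); save(cv2.resize(im[100:280,150:400],None,fx=3,fy=3),'s1.png')
plan((.532,-.069,.2,1.57))
E
```

```text
bat n 38 mean along box y (mm) -23.284323623823404 z 0.11378995954505167
now [0.4883 0.3546 0.2061] [3.140e+00 1.000e-03 2.554e+00] q [ 0.53  0.21  1.24  0.    1.7  -0.45] F [ 0.   0.4 -1. ] w 0.0007 t 3.1
(0.532, -0.069, 0.2, 1.57) shift [-27.12 -32.83   0.58] turn 0.984 or -2.158 tot cm 42.6
```

View pics/s1.png

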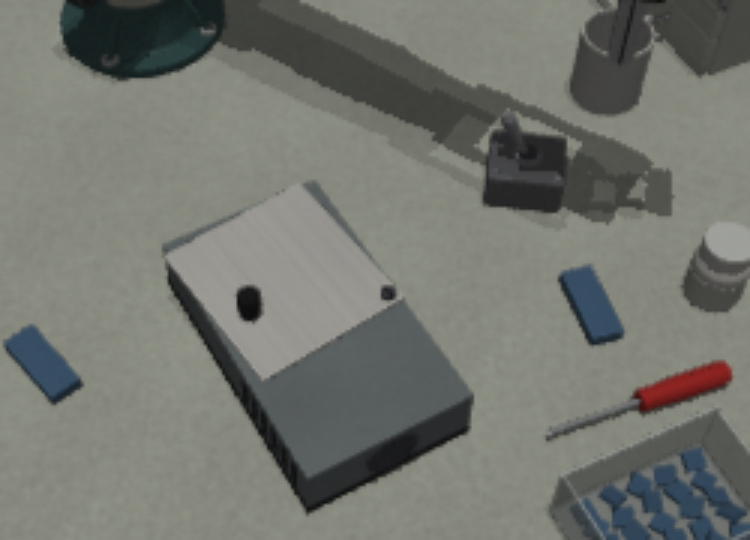

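Toggle tip now leans to −y (measured −23 mm), so the dryer is OFF. The cover was slightly ajar at the start, about 0.09. Now to the knob.

```bash
python3 - <<'E'
from h import *
plan((.532,-.069,.19,1.30),(.532,-.069,.084,1.30))
E
```

```text
now [0.4883 0.3546 0.2061] [3.140e+00 1.000e-03 2.554e+00] q [ 0.53  0.21  1.24  0.    1.7  -0.45] F [ 0.   0.4 -1. ] w 0.0007 t 3.1
(0.532, -0.069, 0.19, 1.3) shift [-27.12 -32.83   1.58] turn 1.254 or -1.888 tot cm 42.6
(0.532, -0.069, 0.084, 1.3) shift [-27.11 -32.85  12.18] turn 1.254 or -1.888 tot cm 44.3
```

Emit:
servo_tool(
  series="0 -27.1 -32.8 1 1.254;0 -27.1 -32.8 1 1.254;0 -27.1 -32.8 1 1.254;0 -27.1 -32.8 1 1.254;0 -27.1 -32.8 1 1.254;0 -27.1 -32.8 1 1.254;0 -27.1 -32.8 1 1.254;0 -27.1 -32.8 1 1.254;0 -27.1 -32.8 1 1.254;0 -27.1 -32.8 1 1.254;0 -27.1 -32.8 1 1.254;0 -27.1 -32.8 1 1.254;0 -27.1 -32.8 1 1.254;0 -27.1 -32.8 1 1.254;0 -27.1 -32.8 1 1.254;0 -27.1 -32.8 1 1.254;0 -27.1 -32.8 1 1.254",
)

```text
time: 4.55
tool_pos: [0.5315, -0.0678, 0.1956]
ee_rot: [3.141, -0.0, 1.302]
wrist_force: [0.0, 0.6, -0.4]
width: 0.0465
```

```bash
python3 - <<'E'
from h import *
plan((.532,-.069,.084,1.30))
im,d,m,P=look('wrist'); save(im,'w1.png'); k=(P[...,2]>.09)&(P[...,2]<.115)&(np.hypot(P[...,0]-.532,P[...,1]+.069)<.03)&(im.max(2)<90)
q=P[k];print(k.sum(),q.mean(0),q[q[:,2]>.104].mean(0))
E
```

```text
now [ 0.5315 -0.0678  0.1956] [ 3.141 -0.     1.302] q [-0.23  0.06  1.42  0.    1.66  0.04] F [ 0.   0.6 -0.4] w 0.0465 t 4.5
(0.532, -0.069, 0.084, 1.3) shift [-0.11  0.08 11.16] turn 0.002 or -3.139 tot cm 11.2
634 [ 0.53059825 -0.06769037  0.10752847] [ 0.53025352 -0.06882214  0.10918352]
```

View pics/w1.png

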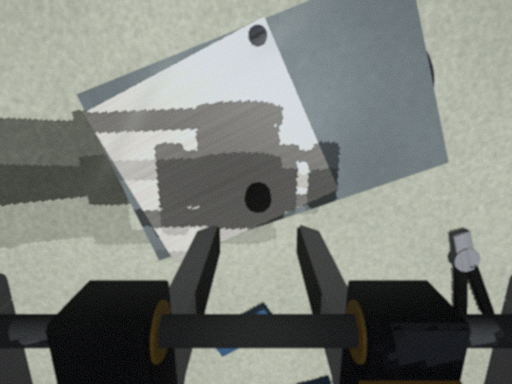

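Wrist view: the knob at (258,197) is centred in the jaws, and the pivot is at (258,35). I descend now.

Emit:
servo_tool(
  series="0 -0.1 0.1 4 0;0 -0.1 0.1 8 0;0 -0.1 0.1 11.1 0;0 -0.1 0.1 11.1 0;0 -0.1 0.1 11.1 0;0 -0.1 0.1 11.1 0",
)

```text
time: 5.1
tool_pos: [0.5334, -0.0703, 0.0867]
ee_rot: [3.138, -0.0, 1.3]
wrist_force: [0.3, -0.5, 0.9]
width: 0.0471
```

```bash
python3 - <<'E'
from h import *
pv=np.array([.5685,.063])
T=[]
for f in np.linspace(-1.84,-.19,10)[1:]:
    p=pv+.139*np.array([np.cos(f),np.sin(f)]); T.append((p[0].round(4),p[1].round(4),.084,round(f+np.pi,3)))
plan(*T)
E
```

```text
now [ 0.5334 -0.0703  0.0867] [ 3.138 -0.     1.3  ] q [-0.24  0.11  1.58  0.    1.44  0.03] F [ 0.3 -0.5  0.9] w 0.0471 t 5.1
(np.float64(0.5566), np.float64(-0.0755), 0.084, np.float64(1.485)) shift [0.12 2.37 0.28] turn -0.185 or 2.957 tot cm 2.4
(np.float64(0.582), np.float64(-0.0753), 0.084, np.float64(1.668)) shift [0.82 4.81 0.28] turn -0.368 or 2.774 tot cm 4.9
(np.float64(0.607), np.float64(-0.0706), 0.084, np.float64(1.852)) shift [1.94 7.1  0.29] turn -0.552 or 2.59 tot cm 7.4
(np.float64(0.6307), np.float64(-0.0613), 0.084, np.float64(2.035)) shift [3.47 9.13 0.3 ] turn -0.735 or 2.407 tot cm 9.8
(np.float64(0.6523), np.float64(-0.0479), 0.084, np.float64(2.218)) shift [ 5.34 10.86  0.3 ] turn -0.918 or 2.224 tot cm 12.1
(np.float64(0.6711), np.float64(-0.0307), 0.084, np.float64(2.402)) shift [ 7.5  12.21  0.31] turn -1.102 or 2.04 tot cm 14.3
(np.float64(0.6865), np.float64(-0.0104), 0.084, np.float64(2.585)) shift [ 9.87 13.15  0.31] turn -1.285 or 1.857 tot cm 16.4
(np.float64(0.6979), np.float64(0.0123), 0.084, np.float64(2.768)) shift [12.36 13.64  0.31] turn -1.468 or 1.674 tot cm 18.4
(np.float64(0.705), np.float64(0.0367), 0.084, np.float64(2.952)) shift [14.9  13.67  0.32] turn -1.652 or 1.49 tot cm 20.2
```

Emit:
servo_tool(
  series="0 0 1.2 0.1 -0.09;0 0.1 2.4 0.1 -0.185;0 0.4 3.6 0.1 -0.28;0 0.8 4.8 0.1 -0.37;0 1.3 6 0.1 -0.46;0 1.9 7.1 0.1 -0.55;0 2.7 8.2 0.1 -0.645;0 3.5 9.1 0.1 -0.735;0 4.4 10 0.1 -0.83;0 5.3 10.9 0.1 -0.92;0 6.4 11.6 0.1 -1.01;0 7.5 12.2 0.1 -1.1;0 8.7 12.7 0.1 -1.19;0 9.9 13.1 0.1 -1.285;0 11.1 13.4 0.1 -1.38;0 12.4 13.6 0.1 -1.47;0 13.6 13.7 0.1 -1.56;0 14.9 13.7 0.1 -1.65;0 14.9 13.7 0.1 -1.65;0 14.9 13.7 0.1 -1.65",
)

```text
time: 6.77
tool_pos: [0.7055, 0.0371, 0.0864]
ee_rot: [3.141, 0.005, 2.949]
wrist_force: [0.2, -0.3, 0.3]
width: 0.0472
```

```bash
python3 - <<'E'
from h import *
plan((.705,.037,.20,2.952))
E
```

```text
now [0.7055 0.0371 0.0864] [3.141 0.005 2.949] q [-0.03  0.48  1.12  0.    1.54 -1.41] F [ 0.2 -0.3  0.3] w 0.0472 t 6.8
(0.705, 0.037, 0.2, 2.952) shift [ 0.000e+00 -1.000e-02 -1.136e+01] turn -0.003 or 3.138 tot cm 11.4
```

Emit:
servo_tool(
  series="0 0 -0.5 0 0;0 0 -0.5 -4 0;0 0 -0.5 -8 0;0 0 -0.5 -12 0;-1 -5 -0.5 -12 0;-1 -10 -0.5 -12 0;-1 -10 -0.5 -12 0;-1 -10 -0.5 -12 0;-1 -10 -0.5 -12 0",
)

```text
time: 7.52
tool_pos: [0.8011, 0.0111, 0.2015]
ee_rot: [-3.141, -0.003, 2.947]
wrist_force: [0.1, 0.3, 0.4]
width: 0.0766
```

```bash
python3 - <<'E'
from h import *
im,d,m,P=look('scene'); save(cv2.resize(im[100:300,100:400],None,fx=2.6,fy=2.6),'s2.png')
k=(P[...,2]>.09)&(P[...,2]<.115)&(im.max(2)<70)&(P[...,0]>.5)&(abs(P[...,1])<.15); q=P[k]; q=q[q[:,2]>.1];print(len(q),q.mean(0) if len(q) else 0)
if len(q): e=q.mean(0)-[.5685,.063,0]; print('angle',np.arctan2(e[1],e[0])+1.93,np.hypot(e[0],e[1]))
for b in bars(m,im,P)[:]: 
    if abs(b[6]-16)<6 and 300<b[1]<750: print(*b)
plan()
E
```

```text
0 0
[125. 252.] 513 -407 94 34 0.06 16
[164. 221.] 460 -272 94 34 0.29 16
[348. 199.] 634 272 90 36 -0.12 16
now [0.8007 0.0117 0.2034] [-3.142e+00 -1.000e-03  2.948e+00] q [-0.06  0.71  0.54  0.    1.89 -1.43] F [0.9 0.7 0. ] w 0.0809 t 7.6
```

View pics/s2.png

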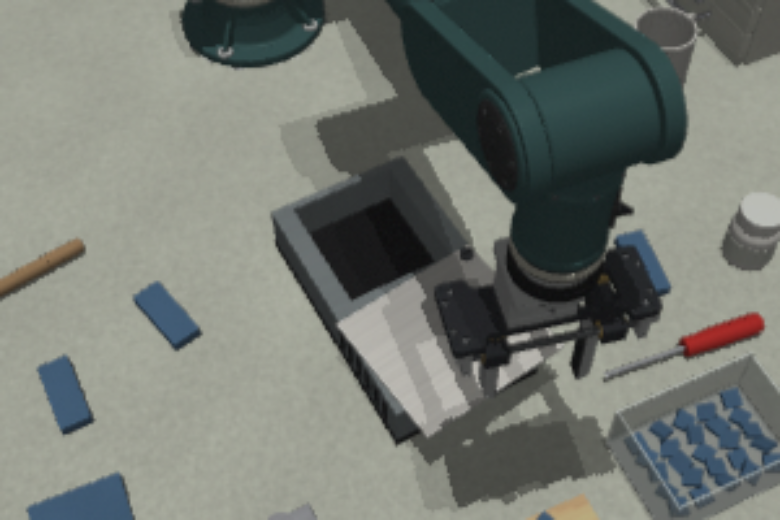

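The cover looks fully swung over the fan half and the chamber is open. Three bars confirmed. Going above the left bar.

```bash
python3 - <<'E'
from h import *
plan((.63,.273,.19,2.97))
E
```

```text
now [0.8007 0.0117 0.2034] [-3.142e+00 -1.000e-03  2.948e+00] q [-0.06  0.71  0.54  0.    1.89 -1.43] F [0.9 0.7 0. ] w 0.0809 t 7.6
(0.63, 0.273, 0.19, 2.97) shift [21.77 22.36  1.36] turn -0.022 or 3.12 tot cm 31.2
```

Emit:
servo_tool(
  series="-1 21.8 22.4 1.4 -0.02;-1 21.8 22.4 1.4 -0.02;-1 21.8 22.4 1.4 -0.02;-1 21.8 22.4 1.4 -0.02;-1 21.8 22.4 1.4 -0.02;-1 21.8 22.4 1.4 -0.02;-1 21.8 22.4 1.4 -0.02;-1 21.8 22.4 1.4 -0.02;-1 21.8 22.4 1.4 -0.02;-1 21.8 22.4 1.4 -0.02;-1 21.8 22.4 1.4 -0.02;-1 21.8 22.4 1.4 -0.02;-1 21.8 22.4 1.4 -0.02;-1 21.8 22.4 1.4 -0.02",
)

```text
time: 8.73
tool_pos: [0.6306, 0.2726, 0.1895]
ee_rot: [-3.142, 0.0, 2.968]
wrist_force: [-0.1, -0.6, 0.4]
width: 0.0939
```

```bash
cat >> h.py <<'E'
def wbar():
    im,d,m,P=look('wrist')
    for b in bars(m,im,P):
        if 70<b[3]<110: print(*b)
    return im
def cover():
    im,d,m,P=look('top')
    k=(P[...,2]>.095)&(P[...,2]<.12)&(im.max(2)<80)&(P[...,0]>.4)&(P[...,0]<.75)&(abs(P[...,1])<.13); q=P[k]
    if len(q):
        e=q.mean(0)-[.5685,.063,0]; print('cover',round(np.arctan2(e[1],e[0])+1.93,3),'r',round(np.hypot(e[0],e[1]),3),q.mean(0).round(3))
    return im,d,m,P
E
python3 - <<'E'
from h import *
plan(); wbar(); im,d,m,P=cover()
for b in bars(m,im,P): print(*b)
# dryer rim check
im=cv2.resize(im[130:260,200:320],None,fx=4,fy=4); save(im,'t2.png')
E
```

```text
now [0.6306 0.2726 0.1895] [-3.142  0.     2.968] q [ 0.33  0.4   1.02 -0.    1.72 -1.07] F [-0.1 -0.6  0.4] w 0.0939 t 8.7
[260. 172.] 626 275 87 33 -0.16 18
cover 1.685 r 0.136 [0.7   0.03  0.107]
[325. 225.] 453 -269 87 35 0.29 17
[363. 211.] 507 -404 87 35 0.05 16
[368. 166.] 673 -425 98 95 -0.01 10
[296.  96.] 921 -162 117 44 0.02 16
[275.  92.] 932 -83 96 45 -0.12 15
```

View pics/t2.png

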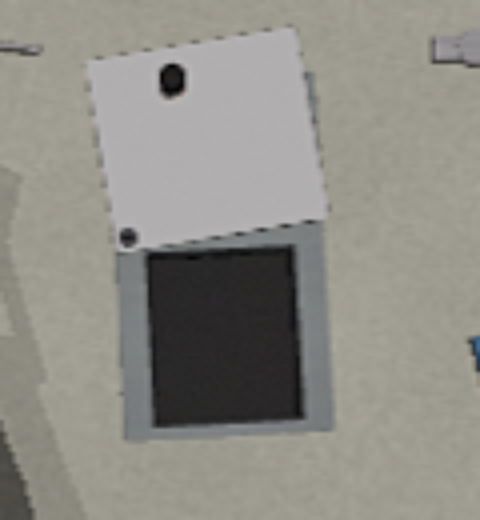

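Cover about 1.67, with the chamber opening wholly clear (opening corners (148,253) to (303,418) in the crop).

```bash
python3 - <<'E'
from h import *
m=cam('top'); c=np.array([(148,253),(293,247),(303,418),(153,427)])/4-.4+[200,130]
w=ray(m,c,.07)[:,:2]; print(w.round(3),w.mean(0)); 
for a,b in((3,0),(2,1)): e=w[b]-w[a]; print(np.linalg.norm(e),np.arctan2(e[1],e[0]))
plan((.627,.2745,.005,2.98))
E
```

```text
[[ 0.555  0.047]
 [ 0.563 -0.077]
 [ 0.418 -0.089]
 [ 0.407  0.039]] [ 0.4856824  -0.01998771]
0.14842304136184278 0.05842814767100352
0.14625934950613673 0.07894031665365094
now [0.6304 0.2731 0.1892] [-3.141 -0.     2.968] q [ 0.33  0.4   1.02  0.    1.72 -1.07] F [-0.5  0.5 -0.3] w 0.094 t 8.8
(0.627, 0.2745, 0.005, 2.98) shift [ 0.36  0.08 18.42] turn -0.012 or 3.13 tot cm 18.4
```

Chamber centre (0.486, −0.020) matches the dryer fit (0.487, −0.0205). Grasping the first bar and lifting it.

Emit:
servo_tool(
  series="-0.4 0.3 0.1 4 0;-0.4 0.3 0.1 8 0;-0.4 0.3 0.1 12 0;-0.4 0.3 0.1 15 0;-0.4 0.3 0.1 18.3 0;-0.4 0.3 0.1 18.3 0;-0.4 0.3 0.1 18.3 0;1 0.3 0.1 18.3 0;1 0.3 0.1 18.3 0;1 0.3 0.1 18.3 0;1 0.3 0.1 18.3 0;1 0.3 0.1 18.3 0;1 0.3 0.1 18.3 0;1 0.3 0.1 14 0;1 0.3 0.1 10 0;1 0.3 0.1 6 0;1 0.3 0.1 2 0;1 0.3 0.1 2 0;1 0.3 0.1 2 0",
)

```text
time: 10.42
tool_pos: [0.6289, 0.2762, 0.1742]
ee_rot: [3.137, 0.007, 2.97]
wrist_force: [0.6, -0.5, -1.4]
width: 0.0351
```

```bash
cat >> h.py <<'E'
def ch(a,b,z,yaw): # chamber coords (m) -> world target
    c,s=np.cos(.076),np.sin(.076); return (round(.486+c*a-s*b,4),round(-.020+s*a+c*b,4),z,yaw)
E
python3 - <<'E'
from h import *
wbar(); plan(ch(-.03,0,.17,1.647),ch(-.03,0,.1,1.647),ch(-.03,0,.018,1.647))
E
```

```text
[258. 238.] 627 276 91 35 -0.17 185
now [0.6274 0.2757 0.1704] [3.141e+00 2.000e-03 2.970e+00] q [ 0.33  0.4   1.06  0.    1.68 -1.07] F [ 0.3 -0.2 -1.6] w 0.0352 t 10.5
(np.float64(0.4561), np.float64(-0.0223), 0.17, 1.647) shift [ 1.178e+01 -3.229e+01 -1.000e-02] turn 1.323 or -1.819 tot cm 34.4
(np.float64(0.4561), np.float64(-0.0223), 0.1, 1.647) shift [ 11.79 -32.29   6.99] turn 1.323 or -1.819 tot cm 35.1
(np.float64(0.4561), np.float64(-0.0223), 0.018, 1.647) shift [ 11.81 -32.3   15.19] turn 1.323 or -1.819 tot cm 37.6
```

Emit:
servo_tool(
  series="1 11.8 -32.3 0 1.323;1 11.8 -32.3 0 1.323;1 11.8 -32.3 0 1.323;1 11.8 -32.3 0 1.323;1 11.8 -32.3 0 1.323;1 11.8 -32.3 0 1.323;1 11.8 -32.3 0 1.323;1 11.8 -32.3 0 1.323;1 11.8 -32.3 0 1.323;1 11.8 -32.3 0 1.323;1 11.8 -32.3 0 1.323;1 11.8 -32.3 0 1.323;1 11.8 -32.3 0 1.323;1 11.8 -32.3 0 1.323;1 11.8 -32.3 0 1.323;1 11.8 -32.3 0 1.323",
)

```text
time: 11.8
tool_pos: [0.4555, -0.0223, 0.1689]
ee_rot: [-3.141, -0.0, 1.648]
wrist_force: [-0.2, 0.5, -1.3]
width: 0.0355
```

```bash
python3 - <<'E'
from h import *
im=wbar(); save(im,'w2.png'); plan(ch(-.03,0,.018,1.647))
E
```

```text
[241. 364.] 452 -265 88 46 0.3 17
[258. 236.] 455 -20 90 36 -1.49 180
now [ 0.4556 -0.0223  0.1691] [-3.141 -0.     1.648] q [-0.17 -0.11  1.64  0.    1.61 -0.25] F [-0.1  0.2 -1.5] w 0.0356 t 11.8
(np.float64(0.4561), np.float64(-0.0223), 0.018, 1.647) shift [-1.000e-02  6.000e-02  1.511e+01] turn 0.001 or -3.141 tot cm 15.1
```

View pics/w2.png

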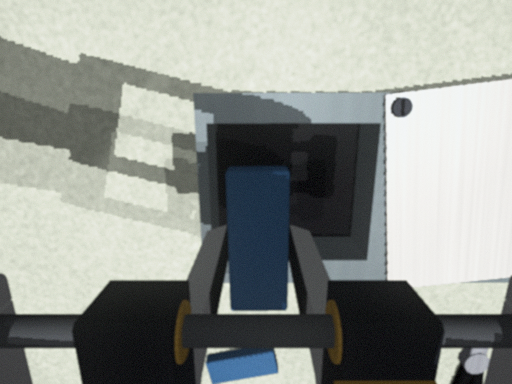

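Bar held centred at (258,236) over the chamber. Lowering.

Emit:
servo_tool(
  series="1 0 0.1 4 0;1 0 0.1 8 0;1 0 0.1 11 0;1 0 0.1 13 0;1 0 0.1 14.5 0;1 0 0.1 15 0;1 0 0.1 15 0;1 0 0.1 15 0;0 0 0.1 15 0;0 0 0.1 15 0;0 0 0.1 15 0;0 0 0.1 15 0;0 0 0.1 12 0;0 0 0.1 8 0;0 0 0.1 4 0;0 0 0.1 0 0;0 0 0.1 0 0",
)

```text
time: 13.27
tool_pos: [0.4615, -0.0233, 0.1793]
ee_rot: [3.124, 0.004, 1.647]
wrist_force: [2.1, -0.4, 0.3]
width: 0.0466
```

```bash
python3 - <<'E'
from h import *
wbar(); im,d,m,P=look('top')
for b in bars(m,im,P): 
    if b[1]<720: print(*b)
plan((.453,-.269,.17,.29+np.pi/2),(.453,-.269,.17,.29))
E
```

```text
[234. 359.] 453 -266 88 43 0.26 18
[252. 178.] 457 -22 92 38 -1.49 30
[325. 225.] 453 -269 88 35 0.29 16
[363. 211.] 507 -405 86 36 0.03 16
[368. 166.] 673 -425 98 95 -0.01 10
now [ 0.4581 -0.0227  0.1721] [3.136e+00 1.000e-03 1.647e+00] q [-0.17 -0.11  1.64  0.    1.61 -0.25] F [-0.9  0.3  0.4] w 0.0468 t 13.4
(0.453, -0.269, 0.17, 1.8607963267948966) shift [-24.52  -2.38   0.23] turn -0.214 or 2.928 tot cm 24.6
(0.453, -0.269, 0.17, 0.29) shift [-24.52  -2.38   0.23] turn 1.357 or -1.785 tot cm 24.6
```

First bar lies in the chamber at (0.457, −0.022) with its top at about 29 mm. Next bar.

Emit:
servo_tool(
  series="-0.4 -24.5 -2.4 0 1.357;-0.4 -24.5 -2.4 0 1.357;-0.4 -24.5 -2.4 0 1.357;-0.4 -24.5 -2.4 0 1.357;-0.4 -24.5 -2.4 0 1.357;-0.4 -24.5 -2.4 0 1.357;-0.4 -24.5 -2.4 0 1.357;-0.4 -24.5 -2.4 0 1.357;-0.4 -24.5 -2.4 0 1.357;-0.4 -24.5 -2.4 0 1.357;-0.4 -24.5 -2.4 0 1.357;-0.4 -24.5 -2.4 0 1.357;-0.4 -24.5 -2.4 0 1.357;-0.4 -24.5 -2.4 0 1.357;-0.4 -24.5 -2.4 0 1.357",
)

```text
time: 14.62
tool_pos: [0.451, -0.2683, 0.1687]
ee_rot: [-3.141, 0.001, 0.291]
wrist_force: [-0.1, -0.5, 0.4]
width: 0.0663
```

```bash
python3 - <<'E'
from h import *
wbar(); plan((.453,-.267,.006,.29))
E
```

```text
[262. 177.] 454 -272 87 34 0.29 18
[395. 166.] 507 -404 88 38 0.06 18
[470.  33.] 654 -426 100 66 1.56 11
now [ 0.4512 -0.2684  0.169 ] [-3.141  0.     0.291] q [-0.64  0.04  1.49  0.    1.61  0.63] F [ 0.7 -0.6 -0.6] w 0.0662 t 14.7
(0.453, -0.267, 0.006, 0.29) shift [ 0.22 -0.07 16.3 ] turn 0.001 or -3.14 tot cm 16.3
```

Emit:
servo_tool(
  series="-0.4 0.1 0.2 4 0;-0.4 0.1 0.2 8 0;-0.4 0.1 0.2 12 0;-0.4 0.1 0.2 14 0;-0.4 0.1 0.2 16.3 0;-0.4 0.1 0.2 16.3 0;-0.4 0.1 0.2 16.3 0;1 0.1 0.2 16.3 0;1 0.1 0.2 16.3 0;1 0.1 0.2 16.3 0;1 0.1 0.2 16.3 0;1 0.1 0.2 16.3 0;1 0.1 0.2 16.3 0;1 0.1 0.2 12 0;1 0.1 0.2 8 0;1 0.1 0.2 4 0;1 0.1 0.2 0 0;1 0.1 0.2 0 0;1 0.1 0.2 0 0",
)

```text
time: 16.25
tool_pos: [0.4542, -0.2712, 0.1728]
ee_rot: [3.136, -0.004, 0.29]
wrist_force: [-0.0, 0.0, -1.7]
width: 0.0357
```

```bash
python3 - <<'E'
from h import *
wbar(); plan(ch(.03,0,.17,1.647),ch(.03,0,.018,1.647))
E
```

```text
[258. 237.] 456 -271 89 36 0.29 183
[389. 167.] 507 -405 87 38 0.06 18
[464.  34.] 658 -426 101 73 1.55 11
now [ 0.4529 -0.2702  0.1697] [ 3.141e+00 -1.000e-03  2.900e-01] q [-0.65  0.05  1.49  0.    1.61  0.64] F [-0.6 -0.1 -1.5] w 0.0355 t 16.3
(np.float64(0.5159), np.float64(-0.0177), 0.17, 1.647) shift [ 13.26 -22.4   -0.03] turn -1.357 or 1.784 tot cm 26.0
(np.float64(0.5159), np.float64(-0.0177), 0.018, 1.647) shift [ 13.25 -22.41  15.17] turn -1.357 or 1.784 tot cm 30.1
```

Emit:
servo_tool(
  series="1 13.3 -22.4 0 -1.357;1 13.3 -22.4 0 -1.357;1 13.3 -22.4 0 -1.357;1 13.3 -22.4 0 -1.357;1 13.3 -22.4 0 -1.357;1 13.3 -22.4 0 -1.357;1 13.3 -22.4 0 -1.357;1 13.3 -22.4 0 -1.357;1 13.3 -22.4 0 -1.357;1 13.3 -22.4 0 -1.357;1 13.3 -22.4 0 -1.357;1 13.3 -22.4 0 -1.357;1 13.3 -22.4 0 -1.357;1 13.3 -22.4 0 -1.357;1 13.3 -22.4 0 -1.357",
)

```text
time: 17.55
tool_pos: [0.5158, -0.0176, 0.1684]
ee_rot: [-3.14, -0.0, 1.645]
wrist_force: [0.2, -0.1, -0.8]
width: 0.0356
```

```bash
python3 - <<'E'
from h import *
wbar(); plan(ch(.032,0,.018,1.647))
E
```

```text
[258. 236.] 515 -16 90 36 -1.5 179
[203. 182.] 458 -22 91 39 -1.5 30
now [ 0.516  -0.0176  0.1688] [-3.14  -0.     1.645] q [-0.14  0.02  1.51  0.    1.61 -0.22] F [ 0.3  0.2 -1.6] w 0.0354 t 17.6
(np.float64(0.5179), np.float64(-0.0176), 0.018, 1.647) shift [-0.02  0.21 15.08] turn -0.002 or 3.14 tot cm 15.1
```

Emit:
servo_tool(
  series="1 0 0.2 4 0;1 0 0.2 8 0;1 0 0.2 11 0;1 0 0.2 13 0;1 0 0.2 14.5 0;1 0 0.2 15 0;1 0 0.2 15 0;1 0 0.2 15 0;0 0 0.2 15 0;0 0 0.2 15 0;0 0 0.2 15 0;0 0 0.2 15 0;0 0 0.2 12 0;0 0 0.2 8 0;0 0 0.2 4 0;0 0 0.2 0 0;0 0 0.2 0 0",
)

```text
time: 19.02
tool_pos: [0.5231, -0.018, 0.1799]
ee_rot: [3.124, 0.004, 1.647]
wrist_force: [0.2, 0.3, 0.6]
width: 0.047
```

```bash
python3 - <<'E'
from h import *
wbar(); im,d,m,P=look('top')
for b in bars(m,im,P): 
    if b[1]<720: print(*b)
plan((.507,-.405,.17,.06))
E
```

```text
[251. 178.] 518 -18 92 37 -1.5 30
[195. 179.] 457 -22 91 39 -1.49 30
[363. 211.] 507 -405 86 36 0.03 15
[368. 166.] 673 -425 98 95 -0.01 10
now [ 0.5198 -0.0176  0.1723] [3.136e+00 1.000e-03 1.647e+00] q [-0.14  0.02  1.5   0.    1.61 -0.22] F [ 0.4 -1.3 -0.6] w 0.0469 t 19.1
(0.507, -0.405, 0.17, 0.06) shift [-38.53  -4.22   0.25] turn 1.587 or -1.555 tot cm 38.8
```

Two bars flat in the chamber. Now the third.

Emit:
servo_tool(
  series="-0.4 -38.5 -4.2 0 1.587;-0.4 -38.5 -4.2 0 1.587;-0.4 -38.5 -4.2 0 1.587;-0.4 -38.5 -4.2 0 1.587;-0.4 -38.5 -4.2 0 1.587;-0.4 -38.5 -4.2 0 1.587;-0.4 -38.5 -4.2 0 1.587;-0.4 -38.5 -4.2 0 1.587;-0.4 -38.5 -4.2 0 1.587;-0.4 -38.5 -4.2 0 1.587;-0.4 -38.5 -4.2 0 1.587;-0.4 -38.5 -4.2 0 1.587;-0.4 -38.5 -4.2 0 1.587;-0.4 -38.5 -4.2 0 1.587;-0.4 -38.5 -4.2 0 1.587;-0.4 -38.5 -4.2 0 1.587;-0.4 -38.5 -4.2 0 1.587;-0.4 -38.5 -4.2 0 1.587",
)

```text
time: 20.62
tool_pos: [0.5056, -0.4042, 0.1691]
ee_rot: [-3.141, 0.0, 0.061]
wrist_force: [0.2, 0.1, -0.6]
width: 0.0658
```

```bash
python3 - <<'E'
from h import *
wbar(); plan((.508,-.406,.006,.05))
E
```

```text
[261. 177.] 507 -407 89 34 0.05 18
[292.  32.] 654 -427 98 63 1.56 12
now [ 0.5057 -0.4043  0.1693] [-3.141  0.     0.061] q [-0.76  0.31  1.18  0.    1.65  0.75] F [ 0.6 -0.6 -0.3] w 0.0657 t 20.7
(0.508, -0.406, 0.006, 0.05) shift [ 0.23  0.19 16.33] turn 0.011 or -3.131 tot cm 16.3
```

Emit:
servo_tool(
  series="-0.4 0.2 0.2 4 0.01;-0.4 0.2 0.2 8 0.01;-0.4 0.2 0.2 12 0.01;-0.4 0.2 0.2 14 0.01;-0.4 0.2 0.2 16.3 0.01;-0.4 0.2 0.2 16.3 0.01;-0.4 0.2 0.2 16.3 0.01;1 0.2 0.2 16.3 0.01;1 0.2 0.2 16.3 0.01;1 0.2 0.2 16.3 0.01;1 0.2 0.2 16.3 0.01;1 0.2 0.2 16.3 0.01;1 0.2 0.2 16.3 0.01;1 0.2 0.2 12 0.01;1 0.2 0.2 8 0.01;1 0.2 0.2 4 0.01;1 0.2 0.2 0 0.01;1 0.2 0.2 0 0.01;1 0.2 0.2 0 0.01",
)

```text
time: 22.25
tool_pos: [0.5091, -0.4076, 0.1738]
ee_rot: [3.136, -0.006, 0.05]
wrist_force: [-0.7, 0.5, -1.3]
width: 0.0358
```

```bash
python3 - <<'E'
from h import *
wbar(); plan(ch(0,0,.17,.076),ch(0,0,.034,.076))
E
```

```text
[258. 238.] 510 -408 91 35 0.07 184
[285.  35.] 656 -427 98 68 1.55 12
now [ 0.5079 -0.4065  0.1702] [ 3.141e+00 -1.000e-03  5.000e-02] q [-0.76  0.32  1.17  0.    1.65  0.76] F [-0.7  0.7 -1.3] w 0.0358 t 22.3
(np.float64(0.486), np.float64(-0.02), 0.17, 0.076) shift [-2.700e-01 -3.871e+01 -2.000e-02] turn -0.026 or 3.115 tot cm 38.7
(np.float64(0.486), np.float64(-0.02), 0.034, 0.076) shift [ -0.28 -38.73  13.58] turn -0.026 or 3.115 tot cm 41.0
```

Emit:
servo_tool(
  series="1 -0.3 -38.7 0 -0.026;1 -0.3 -38.7 0 -0.026;1 -0.3 -38.7 0 -0.026;1 -0.3 -38.7 0 -0.026;1 -0.3 -38.7 0 -0.026;1 -0.3 -38.7 0 -0.026;1 -0.3 -38.7 0 -0.026;1 -0.3 -38.7 0 -0.026;1 -0.3 -38.7 0 -0.026;1 -0.3 -38.7 0 -0.026;1 -0.3 -38.7 0 -0.026;1 -0.3 -38.7 0 -0.026;1 -0.3 -38.7 0 -0.026;1 -0.3 -38.7 0 -0.026;1 -0.3 -38.7 0 -0.026",
)

```text
time: 23.55
tool_pos: [0.4855, -0.0215, 0.169]
ee_rot: [3.142, 0.001, 0.073]
wrist_force: [-0.2, 0.0, -0.8]
width: 0.0358
```

```bash
python3 - <<'E'
from h import *
wbar(); plan(ch(0,0,.034,.076))
E
```

```text
now [ 0.4855 -0.0213  0.1692] [3.142e+00 1.000e-03 7.300e-02] q [-0.16 -0.05  1.58 -0.    1.61  1.34] F [-0.8  0.1 -2.2] w 0.0355 t 23.6
(np.float64(0.486), np.float64(-0.02), 0.034, 0.076) shift [ 0.06 -0.13 13.52] turn -0.003 or 3.139 tot cm 13.5
```

Emit:
servo_tool(
  series="1 0 -0.1 4 0;1 0 -0.1 8 0;1 0 -0.1 10 0;1 0 -0.1 12 0;1 0 -0.1 13 0;1 0 -0.1 13.4 0;1 0 -0.1 13.4 0;1 0 -0.1 13.4 0;0 0 -0.1 13.4 0;0 0 -0.1 13.4 0;0 0 -0.1 13.4 0;0 0 -0.1 13.4 0;0 0 -0.1 10 0;0 0 -0.1 6 0;0 0 -0.1 2 0;0 0 -0.1 0 0;0 0 -0.1 -3 0;0 0 -0.1 -3 0",
)

```text
time: 25.1
tool_pos: [0.4887, -0.0194, 0.2068]
ee_rot: [3.139, -0.013, 0.076]
wrist_force: [0.7, 1.2, 0.7]
width: 0.0469
```

```bash
python3 - <<'E'
from h import *
im,d,m,P=look('wrist'); save(im,'w3.png')
im,d,m,P=look('scene')
for b in bars(m,im,P): 
    if b[1]<720 and b[6]>0: print(*b)
k=(cv2.inRange(cv2.cvtColor(im,cv2.COLOR_RGB2HSV),(95,90,30),(130,255,255))>0)&(abs(P[...,0]-.486)<.09)&(abs(P[...,1]+.02)<.08)
print('blue in chamber z max',P[k][:,2].max() if k.any() else None)
pv=np.array([.5685,.063]); f=1.665-1.93-.02
p=pv+.139*np.array([np.cos(f),np.sin(f)]); plan((p[0],p[1],.2,f+np.pi))
E
```

```text
[132. 305.] 677 -428 99 98 -0.02 10
[242. 198.] 493 -26 101 89 0.08 40
blue in chamber z max 0.5814130931823271
now [ 0.4863 -0.0191  0.201 ] [ 3.141 -0.004  0.076] q [-0.16 -0.06  1.53  0.    1.67  1.34] F [-0.9  0.2 -0.7] w 0.047 t 25.2
(np.float64(0.7018929697193788), np.float64(0.023919114269954134), 0.2, 2.856592653589793) shift [21.82 -2.66  0.18] turn -2.781 or 0.361 tot cm 22.0
```

View pics/w3.png

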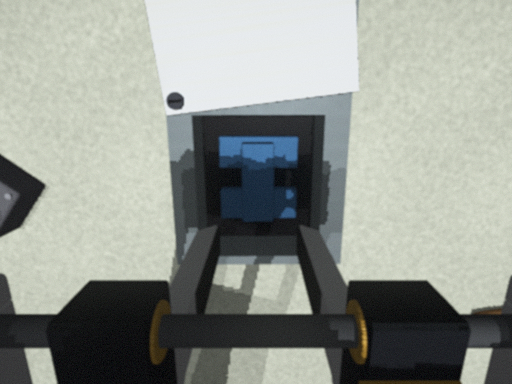

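H-shaped stack of three bars sits within the chamber (blue at (220..298,137..220)), well inside the walls. Now to the knob to close.

Emit:
servo_tool(
  series="0 21.8 -2.6 0 -2.78;0 21.8 -2.6 0 -2.78;0 21.8 -2.6 0 -2.78;0 21.8 -2.6 0 -2.78;0 21.8 -2.6 0 -2.78;0 21.8 -2.6 0 -2.78;0 21.8 -2.6 0 -2.78;0 21.8 -2.6 0 -2.78;0 21.8 -2.6 0 -2.78;0 21.8 -2.6 0 -2.78;0 21.8 -2.6 0 -2.78;0 21.8 -2.6 0 -2.78;0 21.8 -2.6 0 -2.78;0 21.8 -2.6 0 -2.78;0 21.8 -2.6 0 -2.78;0 21.8 -2.6 0 -2.78;0 21.8 -2.6 0 -2.78;0 21.8 -2.6 0 -2.78;0 21.8 -2.6 0 -2.78;0 21.8 -2.6 0 -2.78",
)

```text
time: 26.87
tool_pos: [0.6999, 0.0235, 0.1963]
ee_rot: [-3.139, -0.004, 2.582]
wrist_force: [0.6, 0.1, -0.4]
width: 0.0467
```

```bash
python3 - <<'E'
from h import *
plan((.702,.0255,.2,2.87),(.702,.0255,.085,2.87))
E
```

```text
now [0.6999 0.0235 0.1963] [-3.139 -0.004  2.582] q [-0.05  0.44  0.96  0.    1.75 -1.06] F [ 0.6  0.1 -0.4] w 0.0467 t 26.9
(0.702, 0.0255, 0.2, 2.87) shift [-0.07  0.28 -0.37] turn -0.288 or 2.854 tot cm 0.5
(0.702, 0.0255, 0.085, 2.87) shift [-0.12  0.3  11.13] turn -0.288 or 2.854 tot cm 11.1
```

Emit:
servo_tool(
  series="0 -0.1 0.3 0 -0.288;0 -0.1 0.3 0 -0.288;0 -0.1 0.3 0 -0.288;0 -0.1 0.3 0 -0.288",
)

```text
time: 27.2
tool_pos: [0.7024, 0.0255, 0.1964]
ee_rot: [-3.141, -0.004, 2.864]
wrist_force: [0.4, 0.5, -0.2]
width: 0.0472
```

```bash
python3 - <<'E'
from h import *
im,d,m,P=look('wrist'); k=(P[...,2]>.095)&(P[...,2]<.115)&(np.hypot(P[...,0]-.702,P[...,1]-.026)<.035)&(im.max(2)<90)
q=P[k];print(k.sum(),q[q[:,2]>.104].mean(0));plan((.702,.0255,.085,2.87))
E
```

```text
606 [0.70040755 0.02949682 0.10907482]
now [0.7025 0.0255 0.1968] [-3.141 -0.004  2.863] q [-0.04  0.44  0.95  0.    1.75 -1.34] F [0.6 0.3 0.2] w 0.0471 t 27.2
(0.702, 0.0255, 0.085, 2.87) shift [ 0.000e+00 -1.000e-02  1.118e+01] turn -0.007 or 3.134 tot cm 11.2
```

Emit:
servo_tool(
  series="0 0.1 0.4 4 0;0 0.1 0.4 8 0;0 0.1 0.4 11.1 0;0 0.1 0.4 11.1 0;0 0.1 0.4 11.1 0;0 0.1 0.4 11.1 0",
)

```text
time: 27.75
tool_pos: [0.7043, 0.0295, 0.0902]
ee_rot: [3.141, 0.002, 2.863]
wrist_force: [0.3, -0.4, 1.0]
width: 0.0472
```

```bash
python3 - <<'E'
from h import *
pv=np.array([.5685,.063])
T=[]
for f in np.linspace(-.25,-1.94,19)[1:]:
    p=pv+.139*np.array([np.cos(f),np.sin(f)]); T.append((float(p[0].round(4)),float(p[1].round(4)),.086,float(round(f+np.pi,3))))
plan(*T)
E
```

```text
now [0.7043 0.0295 0.0902] [3.141e+00 2.000e-03 2.863e+00] q [-0.04  0.47  1.12  0.    1.55 -1.33] F [ 0.3 -0.4  1. ] w 0.0472 t 27.8
(0.6994, 0.0161, 0.086, 2.798) shift [ 0.11 -1.42  0.42] turn 0.065 or -3.076 tot cm 1.5
(0.6944, 0.0041, 0.086, 2.704) shift [ 0.26 -2.71  0.42] turn 0.159 or -2.982 tot cm 2.8
(0.6883, -0.0075, 0.086, 2.61) shift [ 0.52 -4.    0.42] turn 0.253 or -2.888 tot cm 4.1
(0.6812, -0.0184, 0.086, 2.516) shift [ 0.91 -5.24  0.41] turn 0.347 or -2.794 tot cm 5.3
(0.6731, -0.0286, 0.086, 2.422) shift [ 1.41 -6.44  0.41] turn 0.441 or -2.7 tot cm 6.6
(0.664, -0.038, 0.086, 2.328) shift [ 2.02 -7.6   0.41] turn 0.535 or -2.606 tot cm 7.9
(0.6541, -0.0465, 0.086, 2.234) shift [ 2.74 -8.69  0.41] turn 0.629 or -2.512 tot cm 9.1
(0.6435, -0.054, 0.086, 2.14) shift [ 3.55 -9.7   0.41] turn 0.723 or -2.418 tot cm 10.3
(0.6322, -0.0606, 0.086, 2.047) shift [  4.46 -10.64   0.4 ] turn 0.816 or -2.325 tot cm 11.5
(0.6203, -0.066, 0.086, 1.953) shift [  5.46 -11.49   0.4 ] turn 0.91 or -2.231 tot cm 12.7
(0.608, -0.0703, 0.086, 1.859) shift [  6.52 -12.24   0.4 ] turn 1.004 or -2.137 tot cm 13.9
(0.5953, -0.0734, 0.086, 1.765) shift [  7.66 -12.89   0.4 ] turn 1.098 or -2.043 tot cm 15.0
(0.5824, -0.0753, 0.086, 1.671) shift [  8.84 -13.42   0.39] turn 1.192 or -1.949 tot cm 16.1
(0.5694, -0.076, 0.086, 1.577) shift [ 10.07 -13.85   0.39] turn 1.286 or -1.855 tot cm 17.1
(0.5563, -0.0755, 0.086, 1.483) shift [ 11.35 -14.16   0.39] turn 1.38 or -1.761 tot cm 18.2
(0.5434, -0.0737, 0.086, 1.389) shift [ 12.64 -14.34   0.38] turn 1.474 or -1.667 tot cm 19.1
(0.5307, -0.0708, 0.086, 1.295) shift [ 13.94 -14.41   0.38] turn 1.568 or -1.573 tot cm 20.1
(0.5183, -0.0666, 0.086, 1.202) shift [ 15.25 -14.35   0.38] turn 1.661 or -1.48 tot cm 20.9
```

Emit:
servo_tool(
  series="0 0.1 -1.4 0.2 0.065;0 0.3 -2.7 0.2 0.16;0 0.5 -4 0.2 0.25;0 0.9 -5.2 0.2 0.35;0 1.4 -6.4 0.2 0.44;0 2 -7.6 0.2 0.535;0 2.7 -8.7 0.2 0.63;0 3.6 -9.7 0.2 0.72;0 4.5 -10.6 0.2 0.82;0 5.5 -11.5 0.2 0.91;0 6.5 -12.2 0.2 1;0 7.7 -12.9 0.2 1.1;0 8.8 -13.4 0.2 1.19;0 10.1 -13.9 0.2 1.29;0 11.4 -14.2 0.2 1.38;0 12.6 -14.3 0.2 1.47;0 13.9 -14.4 0.2 1.57;0 15.2 -14.4 0.2 1.66;0 15.2 -14.4 0.2 1.66;0 15.2 -14.4 0.2 1.66",
)

```text
time: 29.42
tool_pos: [0.5196, -0.0677, 0.09]
ee_rot: [3.135, -0.001, 1.206]
wrist_force: [-0.1, 0.8, -0.3]
width: 0.0469
```

```bash
python3 - <<'E'
from h import *
plan()
E
```

```text
now [ 0.5196 -0.0677  0.09  ] [ 3.135e+00 -1.000e-03  1.206e+00] q [-0.24  0.08  1.61  0.    1.44  0.13] F [-0.1  0.8 -0.3] w 0.0469 t 29.4
```

Emit:
servo_tool(
  series="0 0 -0.2 0 0;0 0 -0.4 0 0;0 0 -0.6 0 0.03;0 0 -0.7 0 0.03;0 0 -0.8 0 0.05;0 0 -0.8 0 0.05;0 0 -0.8 0 0.05",
)

```text
time: 30.0
tool_pos: [0.5106, -0.0644, 0.0865]
ee_rot: [3.141, -0.0, 1.154]
wrist_force: [0.9, 0.3, 0.3]
width: 0.0469
```

Emit:
servo_tool(
  series="0 0 -0.1 0 0;0 0 -0.2 0 0;0 0 -0.3 0 0;0 0 -0.3 0 0;0 0 -0.3 0 0",
)

```text
time: 30.42
tool_pos: [0.5072, -0.0631, 0.0863]
ee_rot: [-3.141, 0.0, 1.154]
wrist_force: [0.8, -1.5, 0.8]
width: 0.047
```

Emit:
servo_tool(
  series="0 0 -0.1 0 0;0 0 -0.2 0 0;0 0 -0.3 0 0;0 0 -0.3 0 0;0 0 -0.3 0 0",
)

```text
time: 30.83
tool_pos: [0.5058, -0.0626, 0.0863]
ee_rot: [3.139, 0.0, 1.154]
wrist_force: [6.3, -2.8, -3.3]
width: 0.0471
```

```bash
python3 - <<'E'
from h import *
plan(); im,d,m,P=look('scene'); save(cv2.resize(im[130:280,180:330],None,fx=4,fy=4),'s3.png')
E
```

```text
now [ 0.5058 -0.0626  0.0863] [3.139 0.    1.154] q [-0.23  0.05  1.65 -0.    1.44  0.18] F [ 6.3 -2.8 -3.3] w 0.0471 t 30.8
```

View pics/s3.png

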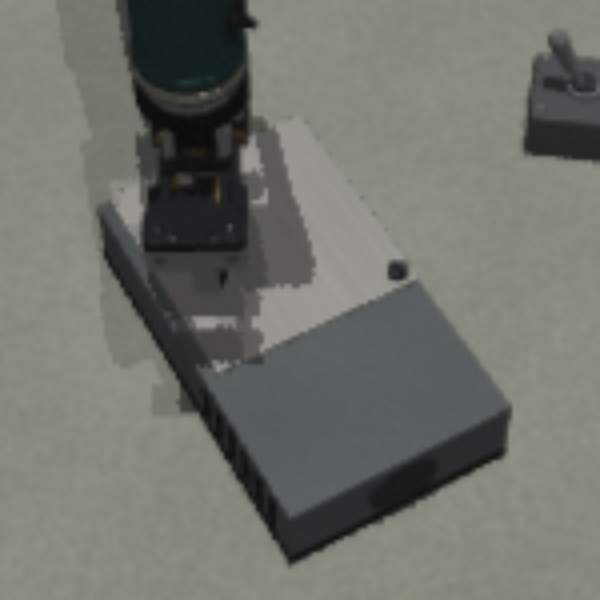

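The cover's edge is now parallel to the dryer's, and the force rose to 7 N with the motion stalled, so it is at its stop. I back off and lift.

Emit:
servo_tool(
  series="0 0 0.6 0 0;0 0 0.9 0 0;0 0 0.9 0 0;0 0 0.9 -4 0;0 0 0.9 -8 0;0 0 0.9 -12 0;0 0 0.9 -12 0;0 0 0.9 -12 0",
)

```text
time: 31.55
tool_pos: [0.5145, -0.0657, 0.21]
ee_rot: [3.135, -0.002, 1.154]
wrist_force: [0.3, 0.7, -0.2]
width: 0.0472
```

```bash
python3 - <<'E'
from h import *
o=.449,.2965; u=np.array([.555,.832])
def t(a,z): p=np.array(o)+a*u; return (float(p[0]),float(p[1]),z,2.554)
plan(t(-.072,.205),t(-.072,.088),t(-.005,.088))
E
```

```text
now [ 0.5145 -0.0657  0.21  ] [ 3.135e+00 -2.000e-03  1.154e+00] q [-0.24  0.01  1.44  0.    1.68  0.18] F [ 0.3  0.7 -0.2] w 0.0472 t 31.6
(0.40904, 0.236596, 0.205, 2.554) shift [ 23.37 -21.88   0.4 ] turn -1.4 or 1.742 tot cm 32.0
(0.40904, 0.236596, 0.088, 2.554) shift [ 23.35 -21.96  12.1 ] turn -1.4 or 1.742 tot cm 34.3
(0.446225, 0.29234, 0.088, 2.554) shift [ 29.96 -20.81  12.12] turn -1.4 or 1.742 tot cm 38.4
```

Emit:
servo_tool(
  series="1 23.4 -21.9 0 -1.4;1 23.4 -21.9 0 -1.4;1 23.4 -21.9 0 -1.4;1 23.4 -21.9 0 -1.4;1 23.4 -21.9 0 -1.4;1 23.4 -21.9 0 -1.4;1 23.4 -21.9 0 -1.4;1 23.4 -21.9 0 -1.4;1 23.4 -21.9 0 -1.4;1 23.4 -21.9 0 -1.4;1 23.4 -21.9 0 -1.4;1 23.4 -21.9 0 -1.4;1 23.4 -21.9 0 -1.4;1 23.4 -21.9 0 -1.4;1 23.4 -21.9 0 -1.4",
)

```text
time: 32.8
tool_pos: [0.407, 0.2368, 0.2053]
ee_rot: [-3.14, -0.001, 2.553]
wrist_force: [-0.1, -0.8, -0.7]
width: 0.0004
```

```bash
python3 - <<'E'
from h import *
im,d,m,P=cover(); save(cv2.resize(im[130:250,130:310],None,fx=4,fy=4),'t3.png')
for b in bars(m,im,P): 
    if b[1]<720: print(*b)
plan((.409,.2366,.088,2.554),(.4462,.2923,.088,2.554))
E
```

```text
cover -0.025 r 0.138 [ 0.517 -0.065  0.107]
[368. 166.] 673 -425 98 95 -0.01 10
now [0.4072 0.2368 0.2056] [-3.140e+00 -1.000e-03  2.553e+00] q [ 0.41 -0.09  1.55  0.    1.69 -0.58] F [-0.6 -0.1 -0.5] w 0.0006 t 32.9
(0.409, 0.2366, 0.088, 2.554) shift [-0.17  0.1  11.76] turn -0.001 or 3.141 tot cm 11.8
(0.4462, 0.2923, 0.088, 2.554) shift [-0.18  6.79 11.76] turn -0.001 or 3.141 tot cm 13.6
```

View pics/t3.png

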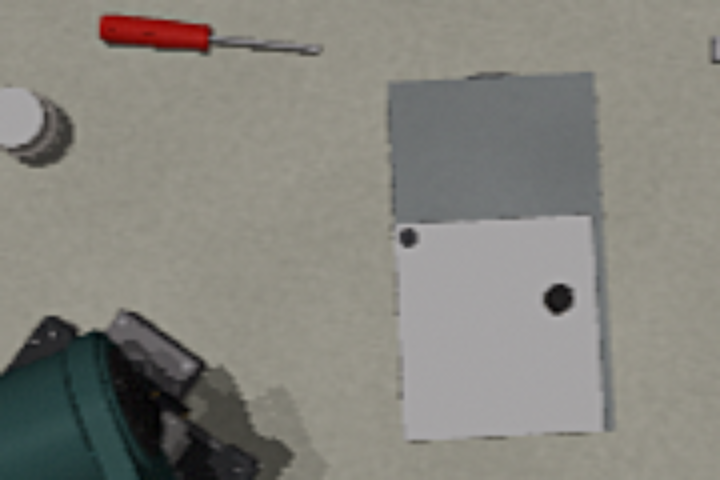

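Cover square with the dryer, fully shut (knob (558,298), at the stop). No bars are left on the bench. Now the toggle back ON, pushed from the −y side.

Emit:
servo_tool(
  series="1 -0.2 0 4 0;1 -0.2 0 8 0;1 -0.2 0 11.7 0;1 -0.2 0 11.7 0;1 -0.2 0 11.7 0;1 -0.2 1 11.7 0;1 -0.2 2 11.7 0;1 -0.2 3 11.7 0;1 -0.2 4 11.7 0;1 -0.2 5 11.7 0;1 -0.2 6 11.7 0;1 -0.2 6.6 11.7 0;1 -0.2 6.6 11.7 0;1 -0.2 6.6 11.7 0;1 -0.2 3 11.7 0;1 -0.2 0 11.7 0;1 -0.2 0 8 0;1 -0.2 0 4 0;1 -0.2 0 0 0;1 -0.2 0 -2 0",
)

```text
time: 34.52
tool_pos: [0.4099, 0.2359, 0.2314]
ee_rot: [3.136, 0.004, 2.553]
wrist_force: [1.3, 1.5, 0.0]
width: 0.0008
```

Emit:
servo_tool(
  series="1 8 -8 0 0;1 8 -8 0 0;1 8 -8 0 0;1 8 -8 0 0;1 8 -8 0 0;1 8 -8 0 0",
)

```text
time: 35.02
tool_pos: [0.2986, 0.2137, 0.2265]
ee_rot: [3.141, 0.001, 2.554]
wrist_force: [0.6, -0.3, 0.5]
width: 0.0006
```

```bash
python3 - <<'E'
from h import *
plan(); im,m,P=bat(); save(cv2.resize(im,None,fx=1.5,fy=1.5),'s4.png')
for b in bars(m,im,P): 
    if b[1]<720 and b[6]>0: print(*b)
cover()
E
```

```text
now [0.2986 0.2137 0.2265] [3.141e+00 1.000e-03 2.554e+00] q [ 0.47 -0.33  1.71 -0.    1.77 -0.52] F [ 0.6 -0.3  0.5] w 0.0006 t 35.0
bat n 41 mean along box y (mm) 24.363071024470173 z 0.1138487902193186
[132. 305.] 677 -428 100 98 -0.02 10
cover -0.026 r 0.138 [ 0.517 -0.065  0.107]
```

View pics/s4.png

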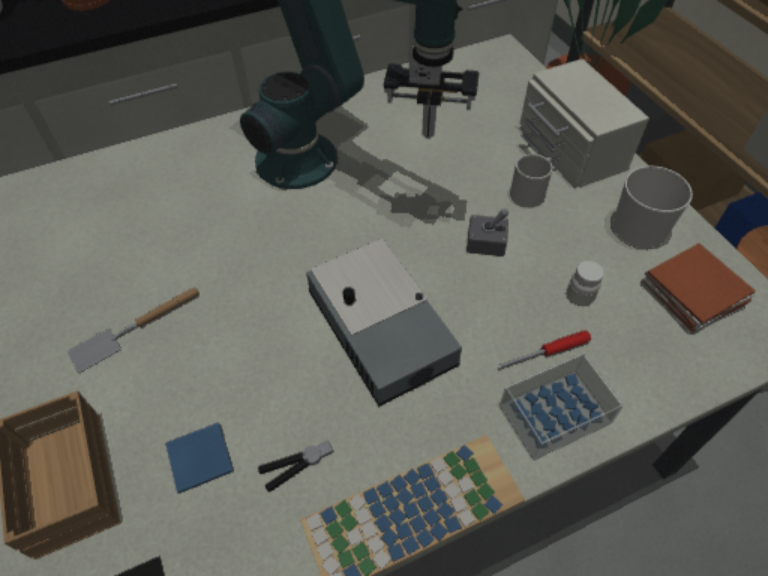

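The toggle is back ON (tip +24 mm to +y), the cover is shut, the bystanders are where they were, and the arm is clear. Handing in.

```bash
python3 -c "
from bench import robot; print(robot.close_job())"
```

```text
the job is handed in; nothing more can be done
None
```

The job is done and was handed in at about 35 s of the 210 s allowed. I flipped the toggle OFF, swivelled the cover open, and put in the three blue bars that were on the bench. Two lie flat in the chamber and the third rests across them. I then swivelled the cover back against its stop and flipped the toggle ON.

**Last checks:**
- **Toggle:** the tip leans about 24 mm to +y, which is the ON side.
- **Cover:** it lies square with the dryer. The knob reading was −0.026 rad, about zero given my angle reference, and the push met a stop at about 7 N.
- **Bench:** no bars are left on it, the other things look undisturbed, and the arm is clear of everything.

**One disagreement:** the cover stood about 0.1 rad ajar at the start rather than at 0. I did not move it until the dryer was off.

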